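# Close the lunchbox with its lid pair, then lift off the outer lid as a tray

## Robot

A 7-joint arm with a two-finger parallel gripper is mounted at the origin on the work surface. World frame = base frame: x ahead of the robot, y to its left, z up, the work surface at z = 0. Lengths are in m, angles in rad, forces in N, time in s.
With the tool pointing down it reaches from about 0.425 to 0.925 m from the base axis. Payload 6.8 kg.
Tool frame: the origin (TCP) lies at the very end of the fingers, on their centre line; the grasp point (between the pads) lies 19 mm behind it; z points along the fingers, y is the line along which they close (so a half turn about z gives the same grasp; the last joint's range is limited). The gripper opens to 85 mm and grips with 20 to 120 N. Pads are 22 mm wide; open, the fingers measure 114 mm over their backs; the gripper's body (76 mm by 85 mm) begins 54 mm behind the grasp point. The pads swing forward as they close: fully open they stand 13 mm farther back than shut.
Start: joints at [-1.405, 0.477, 0.022, 1.555, -0.011, 1.109, -0.083], TCP at [0.183, 0.65, 0.231] pointing down, gripper open.
Joint ranges: [-2.96, 2.96], [-0.34, 2.1], [-1.41, 1.46], [0.24, 2.44], [-1.37, 4.51], [0.17, 1.92], [-2.96, 2.96]. Speed limits (rad/s): [2.39, 2.39, 3.14, 3.14, 3.14, 3.14, 3.14].

## Interface

Orientations are given as a unit quaternion [w, x, y, z].
In Python, from station import bot gives the robot as it stands.
- The arm moves only by the tool jog_arm, never from a script. Its argument "motion" is a list of rows, each a list of 7 numbers: the turn, a rotation vector about the tool's x, y, z in rad, then the shift along the tool's x, y, z in mm, then the finger opening in mm, from 0 to 85.4. A call has 1 to 10 rows; each row is the pose to reach, as a shift and turn from the pose commanded when the call began, along the tool's axes at that moment; what a row does not reach only later rows make up. A row lasts 1/8 s, in which the tool goes at most 62.5 mm and 10.7 degrees, less where a joint would pass 70% of its speed; a pose out of reach is approached as far as the arm can. A call with a gripper value outside its range is refused whole. The fingers move at their own pace and stop on an object; "grip_force" is the grip in N (left out, the last holds). Time passes only in rows, so rows that repeat a pose let the fingers close. It gives the time, the measured TCP pose, the force, the opening and the grip force at its end, in the units of the state.
- bot.get_obs(): the state, without advancing time (a new reading comes with each control period).
- bot.read_camera(name): name is "side" or "top"; returns a dict with "pixels" (400x640x3 uint8, red, green, blue), "camera_matrix" (3x3 intrinsics, pixels), "T" (4x4, takes a point from camera to world coordinates). Camera axes: x right, y down, z forward; pixel columns grow to the right and rows downward; lengths in m; the calibration is good to about 2 mm. A picture is of the moment at which its call begins. There is no depth.
- bot.hand_in(): hands the job in; it is judged then, once.
Trained networks look in a picture, given as the dict that the camera call returned (one of the last four; its "shot" number tells which), for a name from the list of things; names that differ only in an ending like _2 or _b are one class to them, and where a whole thing is asked for, a point or a joint stands for the part that bears it (a point fixed in the world has none). Each returns a list of dicts, best first, with "score" (0 to 1); they miss things now and then, are a little off and sometimes report something else, mostly with a low value. They report only what shows in the picture. A call takes as long as a camera call. They do not tell look-alikes from the thing itself.
- bot.spot_in(thing, picture): "xy" ([column, row] in pixels, amid what is visible of it).
- bot.tip_of(thing, picture): "xy" ([column, row] in pixels: a listed point, or the origin of a listed thing).
The state is a dict: "t": time; "q": joint angles; "joint_vel": joint speeds; "joint_torque": joint torques, N m; "eef_pos": TCP position; "tool_rot": TCP orientation; "contact_force": force on the tool from outside, world axes, zero at the start; "torque": the same for the moment, N m; "gripper_width": opening from 0.0 (shut) to 1.0 (fully open); "grasp_force": force on a finger pad.
Only numpy, scipy, OpenCV 4.12 (cv2) and the standard library are available. Lean on these libraries where they do the work, as an engineer would, in place of code of your own. Each camera call takes 0.05 s, during which the arm holds its last target. There are 200 camera calls.

## Task

Close the packed lunchbox and free the outer lid for use as a tray: pick up the nested pair of lids together by the inner lid's upright fin, seat it gently on the open lunchbox so that the inner lid is fully home, and let go of it. Then take the outer lid by its collar and lift it off alone, leaving the inner lid closed and undisturbed, and finish while still holding the outer lid up, level and still, about 10 cm above where it sat. Never drop the lids or press them hard onto the box, and leave the lunchbox and the other things where they stand.

Things in the scene. Friction and masses are not known exactly. Their poses are not given: they have to be found in the camera images.
- lunchbox: Olive plastic lunchbox, open on top, loose on the bench, 0.9 kg. 150 mm (its x) by 110 mm (its y) by 60 mm high, walls 5 mm, so the mouth is 140 by 100 mm. A small open latch sticks out 11 mm from its -x side, below the rim. Origin: centre of the underside; z up.
- inner_lid: Grey plastic inner lid, 0.16 kg, on the bench under the outer lid. Plug 133 (x) by 93 (y) mm, 12 deep, drops into the lunchbox mouth with 3.5 mm play a side, either way round; flange 148 by 108 mm, 6 thick, rests on the rim. Lifting it carries both lids. Origin: centre of the plug's underside, z up; fully home it is 48 mm above the lunchbox origin, x along the lunchbox x.
- outer_lid: Olive plastic outer lid, 0.14 kg, lies loose over the inner lid's flange, axes parallel, 2.5 mm play sideways. Panel 161 (x) by 121 (y) mm with a skirt, its top 10 mm above the origin, an open collar in the middle. Lifting it carries this lid alone. Origin: centre of the skirt's lower edge, z up; nested, 13 mm above the inner lid's origin.
- fin_top (a point): Centre of the top of the inner lid's upright fin, 72 mm above that lid's origin; axes as that lid. The fin is 36 mm long (x), 16 mm thick (y), starts on the flange and stands up through the outer lid's collar, 27 mm higher than it.
- collar_top (a point): Centre of the outer lid's rectangular collar, level with its upper edge, 32 mm above that lid's origin and 22 mm above its panel; axes as that lid. Outside 64 (x) by 46 (y) mm, inside 58 by 40 mm, open right through: gripped across y, the fin stands between the fingers.
- tumbler: Steel tumbler with black cap, bystander, 74 mm across, 180 mm tall, loose. Origin: centre of underside.
- ice_pack: Yellow hard ice pack, bystander, 120 by 80 by 24 mm, loose. Origin: centre of underside.
- bowl: Little wooden bowl, bystander, 90 mm across, 40 mm high, loose. Origin: centre of underside.
- spoon: Grey plastic spoon, bystander, 160 mm long, loose. Origin: middle of its underside, x along its length.
Things that resemble listed ones, but are neither listed nor needed, are in the scene too. What is shaped like the inner_lid but blue, purple or red is not meant.

How it is judged:
By the outcome, as a careful person would: the job done as asked, in the order asked, and still so for the second after the job is handed in, while the arm keeps its last pose, push and grip.
It also fails if it takes over 54 s, if anything falls off the work surface, if the arm or the gripper's body presses on something with over 40 N, if the wrist force passes 120 N, or if a joint passes its speed limit or range.

## Working session

There is one attempt and no reset: what is moved stays moved. The work goes in short steps, Python scripts to look and compute and a tool call to move; the robot and the scene stay as the last step left them, time stands still between calls to the robot, and variables do not carry over. Pictures are saved under pics/ and viewed, at most 10 in all, crops included, and the job is handed in when it is done.

Besides the shell and the picture viewer there is one more tool, called after "Call:" as name(argument=value, ...), one argument or row to a line, values as JSON. jog_arm: Moves the arm, as the interface text tells. Its arguments: {"type":"object","properties":{"motion":{"type":"array"},"grip_force":{"type":"number"}},"required":["motion"]}

```bash
mkdir -p pics; ls
cat > h.py <<'E'
import numpy as np, cv2
from station import bot
from scipy.spatial.transform import Rotation as R
def cam(n):
    return bot.read_camera(n)
def save(p,f): cv2.imwrite(f,cv2.cvtColor(p['pixels'],cv2.COLOR_RGB2BGR))
def onz(p,xy,z):
    K=np.array(p['camera_matrix']);T=np.array(p['T'])
    d=T[:3,:3]@np.linalg.solve(K,[xy[0],xy[1],1]);o=T[:3,3]
    return o+d*(z-o[2])/d[2]
def proj(p,X):
    K=np.array(p['camera_matrix']);T=np.array(p['T'])
    c=T[:3,:3].T@(np.asarray(X,float)-T[:3,3]);u=K@c;return u[:2]/u[2]
def tri(ps,xys):
    A=np.zeros((3,3));b=np.zeros(3)
    for p,xy in zip(ps,xys):
        K=np.array(p['camera_matrix']);T=np.array(p['T'])
        d=T[:3,:3]@np.linalg.solve(K,[xy[0],xy[1],1]);d/=np.linalg.norm(d)
        M=np.eye(3)-np.outer(d,d);A+=M;b+=M@T[:3,3]
    return np.linalg.solve(A,b)
E
python3 - <<'E'
from h import *
np.set_printoptions(precision=3,suppress=True)
o=bot.get_obs();print(o)
for n in('top','side'):
    p=cam(n);save(p,f'pics/{n}0.png');print(n,p['T'],p['camera_matrix'])
    for th in('lunchbox','inner_lid','outer_lid','fin_top','collar_top','tumbler','ice_pack','bowl','spoon'):
        print(th,'spot',[(np.round(d['xy']),round(d['score'],2)) for d in bot.spot_in(th,p)[:4]],'tip',[(np.round(d['xy'],1),round(d['score'],2)) for d in bot.tip_of(th,p)[:4]])
E
```

```text
pics
{'t': 0.0, 'q': array([-1.405,  0.478,  0.022,  1.556, -0.011,  1.109, -0.083]), 'joint_vel': array([ 0.001,  0.   ,  0.002,  0.001,  0.   ,  0.003, -0.   ]), 'joint_torque': array([ -0.   , -59.646,   1.608, -28.118,   0.013,   0.01 ,  -0.   ]), 'eef_pos': array([0.182, 0.649, 0.23 ]), 'tool_rot': array([-0.   ,  0.136,  0.991, -0.001]), 'contact_force': array([-0.471,  0.325,  0.004]), 'torque': array([ 0.014, -0.016, -0.032]), 'grasp_force': 0.0, 'gripper_width': 0.9970744137326385}
top [[-0.006 -0.987  0.161  0.265]
 [-1.     0.004 -0.014 -0.004]
 [ 0.013 -0.161 -0.987  1.526]
 [ 0.     0.     0.     1.   ]] [[455.951   0.    320.684]
 [  0.    455.951 202.583]
 [  0.      0.      1.   ]]
lunchbox spot [(array([363., 190.]), 0.97)] tip [(array([359.2, 187.7]), 0.68)]
inner_lid spot [(array([178., 255.]), 0.9), (array([241., 280.]), 0.73), (array([247., 140.]), 0.58)] tip [(array([179.7, 254.9]), 0.92), (array([244.4, 138. ]), 0.83), (array([240.5, 280.1]), 0.65), (array([256.2, 204.1]), 0.62)]
outer_lid spot [(array([260., 204.]), 0.8)] tip [(array([256.1, 206.8]), 0.95)]
fi
[... 1295 characters left out ...]
0.]), 0.57)] tip []
fin_top spot [(array([241., 125.]), 0.94), (array([291., 153.]), 0.69), (array([354., 142.]), 0.63), (array([226., 162.]), 0.59)] tip [(array([239.3, 117.3]), 0.92), (array([353.7, 130.6]), 0.8), (array([223.4, 150.8]), 0.78), (array([291.3, 148.6]), 0.57)]
collar_top spot [(array([295., 161.]), 0.8)] tip [(array([293.5, 154.7]), 0.61)]
tumbler spot [(array([388., 163.]), 0.65), (array([275., 197.]), 0.57)] tip [(array([384.6, 182.1]), 0.79)]
ice_pack spot [] tip [(array([290.6, 120.1]), 0.74)]
bowl spot [(array([272., 198.]), 0.9), (array([291., 155.]), 0.36)] tip [(array([273.7, 207.4]), 0.91)]
spoon spot [(array([358., 324.]), 0.66)] tip [(array([347.8, 324. ]), 0.61)]
```

Run:
```python
import cv2,numpy as np
a=cv2.imread('pics/top0.png')[90:310,130:480];b=cv2.imread('pics/side0.png')[80:300,150:500]
c=np.vstack([cv2.resize(x,None,fx=1.36,fy=1.36,interpolation=3) for x in(a,b)])
cv2.imwrite('pics/both.png',c);print(c.shape)
```

```text
(598, 476, 3)
```

View pics/both.png

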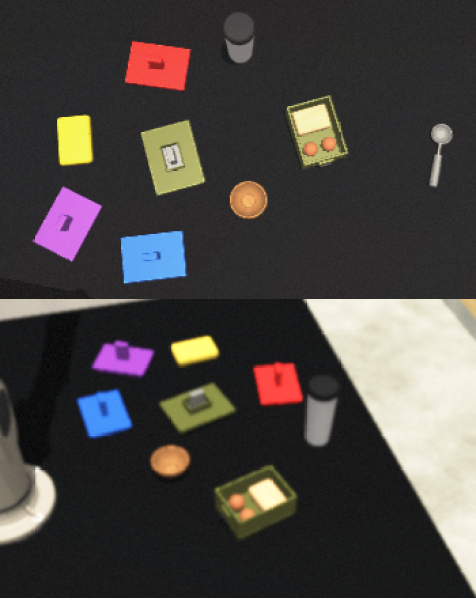

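View pics/top0.png

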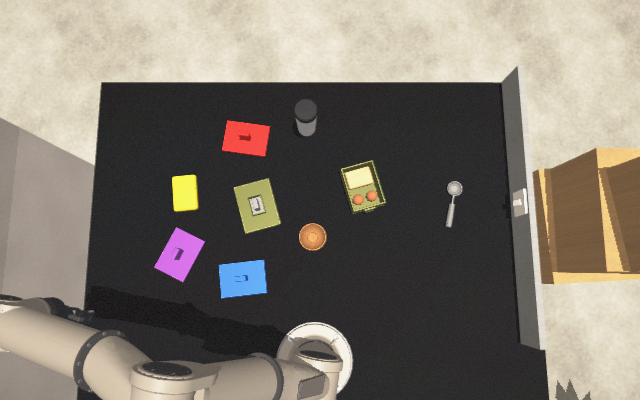

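Candidates in the top picture: the olive lid with grey fin (257,205), red (246,138), purple (178,254), blue (242,278). Only the one at (257,205) fits, with a grey inner lid under an olive outer lid with a collar. The lunchbox is at (363,188), its latch at (369,209). I'll fit the poses and make a confirming crop.

```bash
cat >> h.py <<'E'
from scipy.optimize import minimize
def olive(p):
    h=cv2.cvtColor(p['pixels'],cv2.COLOR_RGB2HSV)
    return cv2.inRange(h,(24,70,45),(42,255,205))
def hullmask(p,near,r,S=4):
    m=olive(p);w=np.zeros_like(m);cv2.circle(w,tuple(int(v) for v in near),r,255,-1);m&=w
    n,l,s,_=cv2.connectedComponentsWithStats(m);k=1+np.argmax(s[1:,4]);m=(l==k).astype(np.uint8)*255
    big=cv2.resize(m,None,fx=S,fy=S,interpolation=cv2.INTER_LINEAR)
    c=np.vstack(cv2.findContours((big>127).astype(np.uint8),0,1)[0])
    out=np.zeros_like(big);cv2.fillConvexPoly(out,cv2.convexHull(c),1);return out
def render(p,x,y,a,dims,z0,z1,S=4):
    L,W=dims[0]/2,dims[1]/2;c,s=np.cos(a),np.sin(a)
    P=[proj(p,[x+c*u-s*v,y+s*u+c*v,z]) for u in(-L,L) for v in(-W,W) for z in(z0,z1)]
    P=cv2.convexHull(((np.array(P)+.5)*S-.5).astype(np.float32))
    m=np.zeros((400*S,640*S),np.uint8);cv2.fillConvexPoly(m,np.round(P*16).astype(np.int32),1,shift=4);return m
def fit(ps,nears,rs,dims,z0,z1,x0):
    ms=[hullmask(p,n,r) for p,n,r in zip(ps,nears,rs)]
    def f(v):
        e=0
        for p,m in zip(ps,ms):
            g=render(p,v[0]/1e3,v[1]/1e3,v[2]/50,dims,z0,z1);e+=(g^m).sum()/m.sum()
        return e
    best=None
    for x in [x0]:
        s=np.array([x[0]*1e3,x[1]*1e3,x[2]*50])
        for st in(15,4,1.5):
            r=minimize(f,s,method='Nelder-Mead',options=dict(initial_simplex=s+np.vstack([[0,0,0],np.eye(3)*st]),xatol=.05,fatol=1e-5));s=r.x
        best=(np.array([s[0]/1e3,s[1]/1e3,s[2]/50]),r.fun)
    return best
E
python3 - <<'E'
from h import *
np.set_printoptions(precision=4,suppress=True)
t=cam('top');s=cam('side')
for name,nt,ns,rt,rs,d,z0,z1,zt in(('lid',(257,206),(295,162),40,48,(.161,.121),.013,.023,.02),('box',(363,188),(340,230),38,50,(.15,.11),0,.06,.06)):
    x,y,_=onz(t,nt,zt)
    q=hullmask(t,nt,rt);c=cv2.findContours(q,0,1)[0][0][:,0]/4.
    P=np.array([onz(t,u,zt)[:2] for u in c],np.float32);(cc,wh,an)=cv2.minAreaRect(P)
    a=np.radians(an if wh[0]>wh[1] else an+90); print(name,cc,wh,a)
    for ps,n,r in(([t],[nt],[rt]),([s],[ns],[rs]),([t,s],[nt,ns],[rt,rs])): print(fit(ps,n,r,d,z0,z1,(cc[0],cc[1],a)))
for n in('fin_top','collar_top'):
    f=[min(bot.tip_of(n,p) or [dict(xy=(0,0))],key=lambda d:np.hypot(*(np.array(d['xy'])-g)))['xy'] for p,g in((t,(256,204)),(s,(292,152)))]
    print(n,f,tri([t,s],f))
for th in ('bowl','tumbler'): print(th,onz(t,bot.tip_of(th,t)[0]['xy'],0))
cv2.imwrite('pics/crop.png',cv2.resize(np.hstack([t['pixels'][160:250,210:310],s['pixels'][115:205,245:345]])[:,:,::-1],None,fx=4,fy=4,interpolation=3))
E
```

```text
lid (0.5009891390800476, 0.18712589144706726) (0.16827528178691864, 0.12825337052345276) 0.26414123850371063
(array([0.5023, 0.1882, 0.2632]), np.float64(0.06119019375247133))
(array([0.5062, 0.1889, 0.2659]), np.float64(0.11553352219074599))
(array([0.5028, 0.1885, 0.2639]), np.float64(0.18178397818543796))
box (0.5548058748245239, -0.16306783258914948) (0.16366063058376312, 0.1239962950348854) 0.2734270154345444
(array([ 0.5626, -0.1641,  0.2808]), np.float64(0.06104041392812194))
(array([ 0.5645, -0.1637,  0.2601]), np.float64(0.07930330131390086))
(array([ 0.5629, -0.1637,  0.2696]), np.float64(0.14127668444944166))
fin_top [[253.4, 203.1], [292.1, 148.6]] [0.5002 0.1931 0.0685]
collar_top [[258.1, 202.5], [295.0, 158.3]] [0.5077 0.1828 0.0298]
bowl [0.3973 0.008  0.    ]
tumbler [0.768  0.0262 0.    ]
```

View pics/crop.png

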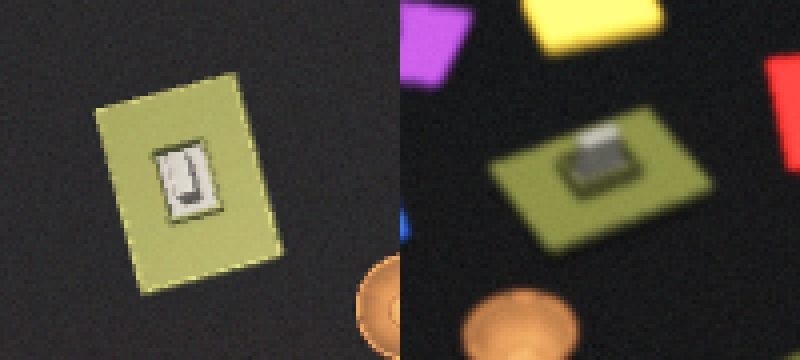

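The crop confirms it: a light-grey fin inside the olive collar, at crop pixels (185,180) and (600,140). I'll compute the approach.

```bash
cat >> h.py <<'E'
def go(x,y,z,yaw):
    """yaw: world direction of lid x; tool x is put along -x of lid, pointing down"""
    o=bot.get_obs();w=o['tool_rot'];A=R.from_quat([w[1],w[2],w[3],w[0]])
    a=yaw+np.pi;xx=[np.cos(a),np.sin(a),0];zz=[0,0,-1];yy=np.cross(zz,xx)
    B=R.from_matrix(np.array([xx,yy,zz]).T)
    print('t',o['t'],'pos',np.round(o['eef_pos'],4),'turn',np.round((A.inv()*B).as_rotvec(),3),'shift mm',np.round(1e3*A.inv().apply(np.array([x,y,z])-o['eef_pos']),1),
     'F',np.round(o['contact_force'],1),'w',round(o['gripper_width']*85.4,1),'gf',round(o['grasp_force'],1))
E
python3 -c "
from h import *
go(.503,.189,.15,.264)"
```

```text
t 2.3 pos [0.1826 0.6499 0.2313] turn [ 0.    -0.    -0.538] shift mm [-433.2 -357.    81.3] F [-0.7  0.8 -0.5] w 85.7 gf 0.0
```

Call:
jog_arm(
  motion=[
    [0,0,-0.06,-30,-25,0,85],
    [0,0,-0.12,-78,-64,5,85],
    [0,0,-0.18,-126,-103,15,85],
    [0,0,-0.24,-174,-143,25,85],
    [0,0,-0.3,-222,-183,35,85],
    [0,0,-0.36,-270,-223,45,85],
    [0,0,-0.42,-318,-263,55,85],
    [0,0,-0.48,-366,-303,65,85],
    [0,0,-0.52,-410,-338,75,85],
    [0,0,-0.538,-433,-357,81,85],
  ],
)

```text
t: 3.55
eef_pos: [0.5046, 0.1853, 0.1501]
tool_rot: [0.0, -0.13, 0.992, -0.001]
contact_force: [0.0, 1.7, -0.1]
gripper_width: 0.992
grasp_force: 0.0
```

Run:
```python
from h import *
go(.503,.189,.05,.264)
t=cam('top');s=cam('side')
for p,c in((t,(257,206)),(s,(295,150))): print([(np.round(d['xy'],1),round(d['score'],2)) for d in bot.tip_of('fin_top',p)],proj(p,(.503,.189,.072)))
cv2.imwrite('pics/c2.png',cv2.resize(np.hstack([t['pixels'][150:260,200:310],s['pixels'][100:210,240:350]])[:,:,::-1],None,fx=3.6,fy=3.6,interpolation=3))
```

```text
t 3.55 pos [0.5046 0.1853 0.1501] turn [-0.001  0.    -0.004] shift mm [  0.6   4.1 100.1] F [ 0.   1.7 -0.1] w 84.7 gf 0.0
[(array([238.6, 276.4]), 0.97), (array([241.5, 136.3]), 0.92), (array([173.1, 252.2]), 0.55), (array([361. , 191.3]), 0.24), (array([308.5, 129.4]), 0.22)] [254.51790394 202.49681695]
[(array([237.2, 114.7]), 0.77), (array([356.3, 128.9]), 0.66), (array([221.5, 151.5]), 0.64), (array([291.9, 147.2]), 0.55)] [293.48626675 148.36069827]
```

View pics/c2.png

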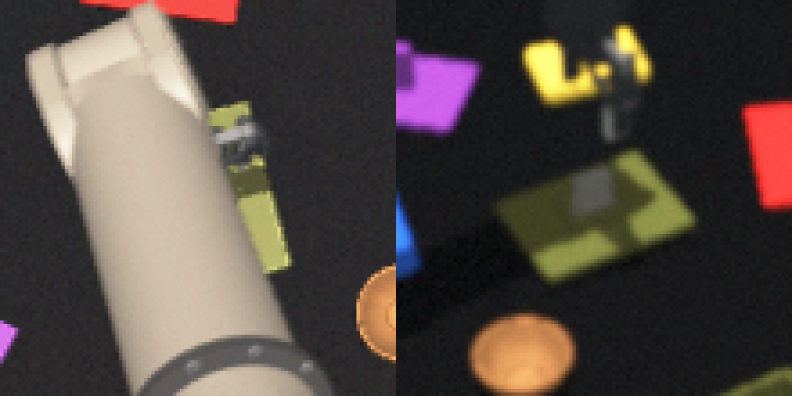

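Side view shows the gripper over the fin (crop (590,190)); it was still settling. Descending.

Call:
jog_arm(
  motion=[
    [0,0,0,0,0,5,85],
    [0,0,0,0,0,20,85],
    [0,0,0,0,0,35,85],
    [0,0,0,0,0,45,85],
    [0,0,0,0,0,50,85],
    [0,0,0,0,0,50,85],
  ],
)

```text
t: 4.5
eef_pos: [0.5027, 0.189, 0.0999]
tool_rot: [-0.0, -0.132, 0.991, -0.0]
contact_force: [-0.9, -0.4, -0.3]
gripper_width: 0.997
grasp_force: 0.0
```

Run:
```python
from h import *
go(.503,.189,.05,.264)
```

```text
t 4.5 pos [0.5027 0.189  0.0999] turn [-0.    -0.001  0.   ] shift mm [-0.3 -0.  49.9] F [-0.9 -0.4 -0.3] w 85.2 gf 0.0
```

Call:
jog_arm(
  motion=[
    [0,0,0,0,0,12,85],
    [0,0,0,0,0,30,85],
    [0,0,0,0,0,44,70],
    [0,0,0,0,0,49,55],
    [0,0,0,0,0,49,40],
    [0,0,0,0,0,49,30],
    [0,0,0,0,0,49,22],
    [0,0,0,0,0,49,14],
    [0,0,0,0,0,49,8],
    [0,0,0,0,0,49,8],
  ],
  grip_force=25,
)

```text
t: 5.75
eef_pos: [0.5031, 0.1894, 0.0517]
tool_rot: [0.0, -0.132, 0.991, 0.0]
contact_force: [-0.3, 0.3, 5.5]
gripper_width: 0.18
grasp_force: 28.4
```

Run:
```python
from h import *
go(.503,.189,.05,.264)
```

```text
t 5.75 pos [0.5031 0.1894 0.0517] turn [0.    0.001 0.   ] shift mm [ 0.2 -0.3  1.7] F [-0.3  0.3  5.5] w 15.3 gf 28.4
```

Call:
jog_arm(
  motion=[
    [0,0,0,0,0,0,8],
    [0,0,0,0,0,-3,8],
    [0,0,0,0,0,-10,8],
    [0,0,0,0,0,-25,8],
    [0,0,0,0,0,-45,8],
    [0,0,0,0,0,-65,8],
    [0,0,0,0,0,-85,8],
    [0,0,0,0,0,-100,8],
    [0,0,0,0,0,-107,8],
    [0,0,0,0,0,-110,8],
  ],
  grip_force=60,
)

```text
t: 7.0
eef_pos: [0.5027, 0.189, 0.1615]
tool_rot: [-0.0, -0.132, 0.991, 0.0]
contact_force: [-0.5, -0.0, -2.6]
gripper_width: 0.17
grasp_force: 58.7
```

Run:
```python
from h import *
go(.563,-.164,.16,.268)
```

```text
t 7.0 pos [0.5027 0.189  0.1615] turn [ 0.     0.    -0.004] shift mm [  34.  -356.5    1.5] F [-0.5 -0.  -2.6] w 14.5 gf 58.7
```

Call:
jog_arm(
  motion=[
    [0,0,0,1,-12,0,8],
    [0,0,0,5,-45,0,8],
    [0,0,0,9,-90,0,8],
    [0,0,-0.001,14,-140,0,8],
    [0,0,-0.002,18,-190,0,8],
    [0,0,-0.003,23,-240,0,8],
    [0,0,-0.004,28,-290,0,8],
    [0,0,-0.004,32,-330,0,8],
    [0,0,-0.004,34,-350,0,8],
    [0,0,-0.004,34,-356,0,8],
  ],
)

```text
t: 8.25
eef_pos: [0.5624, -0.1646, 0.1607]
tool_rot: [-0.001, -0.133, 0.991, 0.0]
contact_force: [-0.3, 0.5, -3.6]
gripper_width: 0.171
grasp_force: 58.8
```

Call:
jog_arm(
  motion=[
    [0,0,0,0,0,0,8],
    [0,0,0,0,0,0,8],
    [0,0,0,0,0,0,8],
  ],
)

```text
t: 8.62
eef_pos: [0.5631, -0.1621, 0.1613]
tool_rot: [0.0, -0.135, 0.991, 0.0]
contact_force: [0.2, 0.1, -3.2]
gripper_width: 0.174
grasp_force: 58.8
```

Run:
```python
from h import *
np.set_printoptions(precision=4,suppress=True)
go(.563,-.164,.1615,.268)
t=cam('top');s=cam('side')
o=bot.get_obs()['eef_pos'];z=o[2]-.0517
for p in(t,s): print([(np.round(d['xy'],1),round(d['score'],2)) for d in bot.tip_of('fin_top',p)[:5]],proj(p,o),[(np.round(d['xy'],1),round(d['score'],2)) for d in bot.tip_of('outer_lid',p)],proj(p,o+[0,0,z+.013-o[2]]))
cv2.imwrite('pics/c3.png',cv2.resize(np.hstack([t['pixels'][130:250,300:420],s['pixels'][150:270,280:400]])[:,:,::-1],None,fx=3.3,fy=3.3,interpolation=3))
```

```text
t 8.625 pos [ 0.5631 -0.1621  0.1613] turn [0.001 0.    0.002] shift mm [ 0.6 -1.9 -0.2] F [ 0.2  0.1 -3.2] w 14.9 gf 58.8
[(array([240.2, 275.4]), 0.82), (array([243.8, 133.6]), 0.69), (array([174.5, 251. ]), 0.61), (array([187., 194.]), 0.32), (array([309. , 235.6]), 0.31)] [366.0238 178.0289] [(array([366.2, 180.1]), 0.9), (array([450.2, 204.3]), 0.27)] [364.6567 180.6577]
[(array([238.7, 113.6]), 0.93), (array([225. , 150.2]), 0.86), (array([354.5, 127.5]), 0.74), (array([335.1, 193.8]), 0.43)] [338.1496 200.0151] [(array([335.8, 209.2]), 0.92), (array([339.9, 205.4]), 0.17)] [337.7809 208.7667]
```

View pics/c3.png

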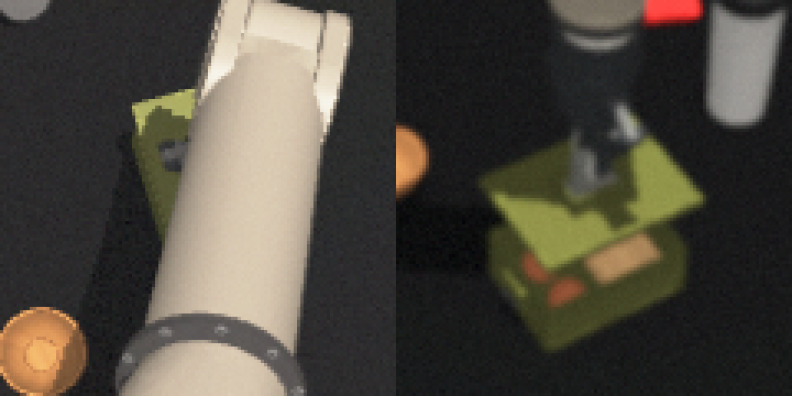

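Side view: pair hangs level over the box, parallel to it (lid left corner crop (482,183), box left corner (490,230)). Lowering.

Call:
jog_arm(
  motion=[
    [0,0,0.002,0,-1,5,8],
    [0,0,0.002,0.5,-1.5,15,8],
    [0,0,0.002,0.5,-1.5,26,8],
    [0,0,0.002,0.5,-1.5,36,8],
    [0,0,0.002,0.5,-1.5,42,8],
    [0,0,0.002,0.5,-1.5,44,8],
    [0,0,0.002,0.5,-1.5,44,8],
    [0,0,0.002,0.5,-1.5,44,8],
  ],
)

```text
t: 9.93
eef_pos: [0.5632, -0.1651, 0.1177]
tool_rot: [0.0, -0.133, 0.991, -0.0]
contact_force: [1.1, 0.4, -3.5]
gripper_width: 0.17
grasp_force: 58.8
```

Run:
```python
from h import *
np.set_printoptions(precision=4,suppress=True)
go(.563,-.164,.1,.268)
s=cam('side')
cv2.imwrite('pics/c4.png',cv2.resize(s['pixels'][170:280,280:400][:,:,::-1],None,fx=5,fy=5,interpolation=3))
# expected outlines if lid centre under TCP / box at fitted pose
o=bot.get_obs()['eef_pos']
for nm,c,L,W,z in(('lid',o,.161,.121,o[2]-.0517+.023),('box',(.5645,-.1637),.15,.11,0),('boxjoint',(.5629,-.1637),.15,.11,0)):
    a=.268;print(nm,[np.round((proj(s,[c[0]+np.cos(a)*u*L/2-np.sin(a)*v*W/2,c[1]+np.sin(a)*u*L/2+np.cos(a)*v*W/2,z])-[280,170])*5) for u,v in((-1,-1),(1,-1),(1,1),(-1,1))])
```

```text
t 9.925 pos [ 0.5632 -0.1651  0.1177] turn [-0.     0.001 -0.002] shift mm [-0.1  1.1 17.7] F [ 1.1  0.4 -3.5] w 14.5 gf 58.8
lid [array([224., 356.]), array([456., 250.]), array([348., 122.]), array([124., 218.])]
box [array([227., 433.]), array([434., 336.]), array([341., 221.]), array([140., 310.])]
boxjoint [array([225., 434.]), array([431., 337.]), array([338., 221.]), array([138., 310.])]
```

View pics/c4.png

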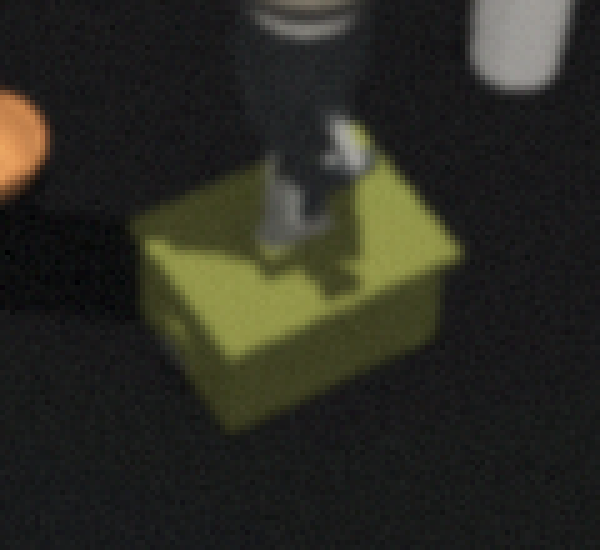

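Side view: lid (left 130,220; right 463,250) is about 1 mm off relative to the box. A small correction, then insertion.

Call:
jog_arm(
  motion=[
    [0,0,-0.002,0.5,1.5,1,8],
    [0,0,-0.002,0.5,1.5,3,8],
    [0,0,-0.002,0.5,1.5,5,8],
    [0,0,-0.002,0.5,1.5,7,8],
    [0,0,-0.002,0.5,1.5,9,8],
    [0,0,-0.002,0.5,1.5,9,8],
  ],
)

```text
t: 10.72
eef_pos: [0.5619, -0.1637, 0.1081]
tool_rot: [-0.0, -0.134, 0.991, 0.0]
contact_force: [-0.5, -1.2, -3.0]
gripper_width: 0.174
grasp_force: 58.8
```

The plug is about 3.5 mm into the mouth with no contact force. Continuing.

Call:
jog_arm(
  motion=[
    [0,0,0,0,0,2,8],
    [0,0,0,0,0,4,8],
    [0,0,0,0,0,6,8],
    [0,0,0,0,0,7,8],
    [0,0,0,0,0,7,8],
  ],
)

```text
t: 11.35
eef_pos: [0.562, -0.1637, 0.1012]
tool_rot: [-0.0, -0.134, 0.991, 0.0]
contact_force: [-0.2, 0.2, -3.1]
gripper_width: 0.171
grasp_force: 58.8
```

Call:
jog_arm(
  motion=[
    [0,0,0,0,0,0.5,8],
    [0,0,0,0,0,1,8],
    [0,0,0,0,0,1.5,8],
    [0,0,0,0,0,1.5,8],
  ],
)

```text
t: 11.85
eef_pos: [0.562, -0.1637, 0.0999]
tool_rot: [0.0, -0.134, 0.991, 0.0]
contact_force: [-0.4, 0.3, -1.2]
gripper_width: 0.173
grasp_force: 59.0
```

Call:
jog_arm(
  motion=[
    [0,0,0,0,0,0.4,8],
    [0,0,0,0,0,0.7,8],
    [0,0,0,0,0,0.7,8],
  ],
)

```text
t: 12.22
eef_pos: [0.5621, -0.1637, 0.0999]
tool_rot: [0.0, -0.134, 0.991, 0.0]
contact_force: [-3.1, 1.6, 5.5]
gripper_width: 0.175
grasp_force: 60.2
```

Fully home (z 0.0482 inferred, with a light push). Relax and release.

Call:
jog_arm(
  motion=[
    [0,0,0,0,0,-0.8,8],
    [0,0,0,0,0,-0.8,16],
    [0,0,0,0,0,-0.8,22],
    [0,0,0,0,0,-0.8,35],
    [0,0,0,0,0,-0.8,60],
    [0,0,0,0,0,-0.8,85],
    [0,0,0,0,0,-0.8,85],
    [0,0,0,0,0,-0.8,85],
  ],
  grip_force=25,
)

```text
t: 13.22
eef_pos: [0.562, -0.1637, 0.0999]
tool_rot: [0.0, -0.134, 0.991, 0.0]
contact_force: [1.0, 0.7, -0.9]
gripper_width: 1.0
grasp_force: 0.0
```

Run:
```python
from h import *
np.set_printoptions(precision=4,suppress=True)
go(.5625,-.1637,.075,.268)
s=cam('side')
print([(np.round(d['xy'],1),round(d['score'],2)) for d in bot.tip_of('collar_top',s)],proj(s,(.5625,-.1637,.093)))
cv2.imwrite('pics/c5.png',cv2.resize(s['pixels'][170:280,280:400][:,:,::-1],None,fx=5,fy=5,interpolation=3))
o=(.5625,-.1637)
for nm,c,L,W,z in(('lid',o,.161,.121,.071),('box',(.5629,-.1637),.15,.11,0)):
    a=.268;print(nm,[np.round((proj(s,[c[0]+np.cos(a)*u*L/2-np.sin(a)*v*W/2,c[1]+np.sin(a)*u*L/2+np.cos(a)*v*W/2,z])-[280,170])*5) for u,v in((-1,-1),(1,-1),(1,1),(-1,1))])
```

```text
t 13.225 pos [ 0.562  -0.1637  0.0999] turn [0. 0. 0.] shift mm [-0.5 -0.1 24.9] F [ 1.   0.7 -0.9] w 85.4 gf 0.0
[(array([335.3, 216.9]), 0.71)] [337.4359 215.546 ]
lid [array([222., 373.]), array([452., 267.]), array([345., 139.]), array([123., 235.])]
box [array([225., 434.]), array([431., 337.]), array([338., 221.]), array([138., 310.])]
```

View pics/c5.png

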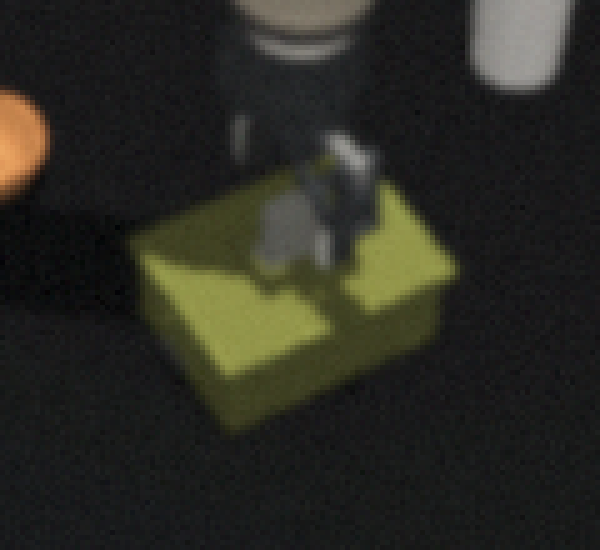

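Seated level at the expected height (lid bottom corner (225,376), expected (222,373)). Going down around the collar and closing.

Call:
jog_arm(
  motion=[
    [0,0,0,0,0,5,85],
    [0,0,0,0,0,13,85],
    [0,0,0,0,0,20,75],
    [0,0,0,0,0,23,65],
    [0,0,0,0,0,24,57],
    [0,0,0,0,0,24,52],
    [0,0,0,0,0,24,49],
    [0,0,0,0,0,24,47],
    [0,0,0,0,0,24,44],
    [0,0,0,0,0,24,41],
  ],
  grip_force=25,
)

```text
t: 14.58
eef_pos: [0.5622, -0.1637, 0.0762]
tool_rot: [0.0, -0.134, 0.991, -0.0]
contact_force: [-0.7, 0.6, 4.2]
gripper_width: 0.533
grasp_force: 26.5
```

Call:
jog_arm(
  motion=[
    [0,0,0,0,0,0,38],
    [0,0,0,0,0,0,38],
    [0,0,0,0,0,-1,38],
    [0,0,0,0,0,-3,38],
    [0,0,0,0,0,-5,38],
    [0,0,0,0,0,-8,38],
    [0,0,0,0,0,-11,38],
    [0,0,0,0,0,-14,38],
    [0,0,0,0,0,-17,38],
    [0,0,0,0,0,-20,38],
  ],
  grip_force=40,
)

```text
t: 15.82
eef_pos: [0.562, -0.1637, 0.0961]
tool_rot: [0.0, -0.134, 0.991, 0.0]
contact_force: [-0.1, -0.4, -1.0]
gripper_width: 0.531
grasp_force: 41.0
```

Call:
jog_arm(
  motion=[
    [0,0,0,0,0,-6,38],
    [0,0,0,0,0,-16,38],
    [0,0,0,0,0,-28,38],
    [0,0,0,0,0,-40,38],
    [0,0,0,0,0,-52,38],
    [0,0,0,0,0,-64,38],
    [0,0,0,0,0,-74,38],
    [0,0,0,0,0,-79,38],
    [0,0,0,0,0,-80,38],
    [0,0,0,0,0,-80,38],
  ],
)

```text
t: 17.08
eef_pos: [0.5618, -0.1636, 0.1756]
tool_rot: [-0.0, -0.134, 0.991, 0.0]
contact_force: [-0.8, 0.1, -1.1]
gripper_width: 0.527
grasp_force: 41.0
```

Call:
jog_arm(
  motion=[
    [0,0,0,0,0,0,38],
    [0,0,0,0,0,0,38],
    [0,0,0,0,0,0,38],
    [0,0,0,0,0,0,38],
  ],
)

```text
t: 17.58
eef_pos: [0.562, -0.1637, 0.1758]
tool_rot: [-0.0, -0.134, 0.991, 0.0]
contact_force: [0.5, 0.5, -1.8]
gripper_width: 0.524
grasp_force: 41.0
```

Run:
```python
from h import *
go(.562,-.1637,.176,.268)
s=cam('side')
cv2.imwrite('pics/c6.png',cv2.resize(s['pixels'][130:280,260:420][:,:,::-1],None,fx=4,fy=4,interpolation=3))
```

```text
t 17.575 pos [ 0.562  -0.1637  0.1758] turn [ 0. -0.  0.] shift mm [-0.  -0.  -0.2] F [ 0.5  0.5 -1.8] w 44.8 gf 41.0
```

View pics/c6.png

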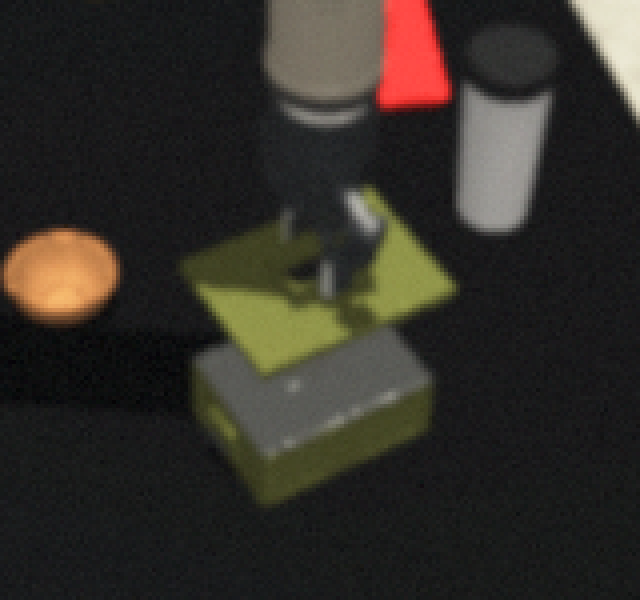

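The grey inner lid is closed flat on the box (crop (310,390)). The outer lid is held level above it (crop (320,290)), 10 cm up. Handing in.

```bash
python3 -c "
from station import bot
print(bot.hand_in())"
```

```text
the job is handed in; nothing more can be done
None
```

The job is handed in: the inner lid sits closed on the lunchbox and the outer lid is held level about 10 cm above where it sat; `hand_in` gave no verdict, so success rests on my last camera view and force readings.

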